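# Line up the tube blanks on the gluing board by height

### The job

Stand the four narrow kraft tubes upright on the four cork discs of the plywood gluing board, one tube centred on each disc, in order of height: the tallest on the disc next to the upright aluminium end stop, then each next disc a shorter one, so that the shortest stands at the far end by the low cleat. Leave the loose solder reel that stands among the tubes where it is.

Things in the scene. Friction and masses are not known exactly. Their poses are not given: they have to be found in the camera images.
- tube_80: loose plain brown kraft-board tube blank, the tallest of the four: 80 mm high, 40 mm outside diameter, 4 mm wall, open at both ends, standing upright on the desk. Origin: centre of its bottom end; z points up along the tube; the yaw does not matter. About 40 to 90 g
- tube_65: loose plain brown kraft-board tube blank, the second tallest of the four: 65 mm high, 40 mm outside diameter, 4 mm wall, open at both ends, standing upright on the desk. Origin: centre of its bottom end; z points up along the tube; the yaw does not matter. About 40 to 90 g
- tube_50: loose plain brown kraft-board tube blank, the second shortest of the four: 50 mm high, 40 mm outside diameter, 4 mm wall, open at both ends, standing upright on the desk. Origin: centre of its bottom end; z points up along the tube; the yaw does not matter. About 40 to 90 g
- tube_35: loose plain brown kraft-board tube blank, the shortest of the four: 35 mm high, 40 mm outside diameter, 4 mm wall, open at both ends, standing upright on the desk. Origin: centre of its bottom end; z points up along the tube; the yaw does not matter. About 40 to 90 g
- disc_1: cork disc, 60 mm across, 2 mm thick, fixed on a plywood board (88 x 316 x 12 mm) that lies flat on the desk, placed and turned anew each time. Number 1 of four in a straight row, 70 mm between centres, from the robot's left (disc_1) to right (disc_4). Origin: centre of its underside, 12 mm above the desk; the top is at 14 mm. y along the row towards disc_1's end, z up
- disc_2: cork disc, 60 mm across, 2 mm thick, fixed on a plywood board (88 x 316 x 12 mm) that lies flat on the desk, placed and turned anew each time. Number 2 of four in a straight row, 70 mm between centres, from the robot's left (disc_1) to right (disc_4). Origin: centre of its underside, 12 mm above the desk; the top is at 14 mm. y along the row towards disc_1's end, z up
- disc_3: cork disc, 60 mm across, 2 mm thick, fixed on a plywood board (88 x 316 x 12 mm) that lies flat on the desk, placed and turned anew each time. Number 3 of four in a straight row, 70 mm between centres, from the robot's left (disc_1) to right (disc_4). Origin: centre of its underside, 12 mm above the desk; the top is at 14 mm. y along the row towards disc_1's end, z up
- disc_4: cork disc, 60 mm across, 2 mm thick, fixed on a plywood board (88 x 316 x 12 mm) that lies flat on the desk, placed and turned anew each time. Number 4 of four in a straight row, 70 mm between centres, from the robot's left (disc_1) to right (disc_4). Origin: centre of its underside, 12 mm above the desk; the top is at 14 mm. y along the row towards disc_1's end, z up
- end_stop: upright aluminium plate, 70 mm wide, 8 mm thick and 50 mm high, fixed across the plywood board beyond the row of discs, 42 mm from the centre of the disc at that end. It may stand at either end of the row (by disc_1 or by disc_4); the other end has only a low wooden cleat 8 mm high. Origin: centre of its underside, 12 mm above the desk; x along its width, z up
- reel: green-flanged solder reel standing on its flange, 60 mm in diameter, 35 mm high, loose, standing among the tubes near the front of the desk (another like it, farther right beside the cartons, is only background). Not part of the job: it stays where it is. Origin: centre of its underside
Not all that is in view belongs to the job. Leave any orange look-alike of the tube_80 alone.

How it is judged (in metres and radians):
At the end, for the whole second after the job is handed in: Each tube stands upright (within 0.1 rad) at rest on its disc, its axis within 12 mm of the disc's centre and its foot on the disc (within about 4 mm of its top); counted from the disc beside the aluminium end stop the order is 80, 65, 50, 35 mm; the solder reel is within 30 mm of where it stood (((horizontal distance between end_stop and disc_1 below 0.08 m and horizontal distance between tube_80 and disc_1 below 0.012 m and z of tube_80 in the frame of disc_1 between -0.002 and 0.006 m and horizontal distance between tube_65 and disc_2 below 0.012 m and z of tube_65 in the frame of disc_2 between -0.002 and 0.006 m and horizontal distance between tube_50 and disc_3 below 0.012 m and z of tube_50 in the frame of disc_3 between -0.002 and 0.006 m and horizontal distance between tube_35 and disc_4 below 0.012 m and z of tube_35 in the frame of disc_4 between -0.002 and 0.006 m) or (horizontal distance between end_stop and disc_4 below 0.08 m and horizontal distance between tube_80 and disc_4 below 0.012 m and z of tube_80 in the frame of disc_4 between -0.002 and 0.006 m and horizontal distance between tube_65 and disc_3 below 0.012 m and z of tube_65 in the frame of disc_3 between -0.002 and 0.006 m and horizontal distance between tube_50 and disc_2 below 0.012 m and z of tube_50 in the frame of disc_2 between -0.002 and 0.006 m and horizontal distance between tube_35 and disc_1 below 0.012 m and z of tube_35 in the frame of disc_1 between -0.002 and 0.006 m)) and angle between each of tube_80, tube_65, tube_50, tube_35's own z axis and vertical below 0.1 rad and linear speed of each of tube_80, tube_65, tube_50, tube_35 below 0.02 m/s and distance of reel from where it was at the start of the episode below 0.03 m); the robot touches nothing.
It fails at once if the solder reel is pushed or lifted more than 30 mm from where it stood (distance of reel from where it was at the start of the episode above 0.03 m).
It also fails if it takes over 112 s, if anything falls off the work surface, if the arm or the gripper's body presses on something with over 40 N, if the wrist force passes 120 N, or if a joint passes its speed limit or range.

### The arm

A 6-joint arm with a two-finger parallel gripper is mounted at the origin on a cart in front of the work surface, level with it; the furniture and walls round the work are solid. World frame = base frame: x ahead of the robot, y to its left, z up, the work surface at z = 0. Lengths are in mm, angles in rad, forces in N, time in s.
With the tool pointing down it reaches from about 150 to 775 mm from the base axis. Payload 6.1 kg.
Tool frame: the origin (TCP) lies midway between the tips of the shut fingers; the grasp point (between the pads) lies 19 mm behind it; z points along the fingers, y is the direction in which the jaws open and shut (so a half turn about z gives the same grasp; the last joint's range is limited). The gripper opens to 85 mm and grips with 20 to 120 N. Pads are 22 mm wide; open, the fingers measure 114 mm over their backs; the gripper's body (76 mm by 85 mm) begins 54 mm behind the grasp point. The pads swing forward as they close: fully open they stand 13 mm farther back than shut.
Start: joints at [-1.349, 0.126, -0.04, 1.405, 0, 1.571], TCP at [115.487, -512.124, 231.295] pointing down, gripper open.
Joint ranges: [-2.72, 2.72], [-0.95, 1.95], [-1.27, 1.35], [-1.78, 2.02], [-1.46, 1.47], [-3.14, 3.14]. Speed limits (rad/s): [2.39, 2.39, 3.01, 3.14, 3.14, 3.14].

### API

Orientations are given as a 3x3 rotation matrix whose columns are the frame's x, y, z axes.
In Python, from workcell import * gives the robot as it stands.
- The arm moves only by the tool play_rows, never from a script. Its argument "moves" is a list of rows, each a list of 7 numbers: the shift along the tool's x, y, z in units of 40 mm (1.0 is 40 mm), then the turn, a rotation vector about the tool's x, y, z in rad, then the finger opening in mm, from 0 to 85.4. In form: [[dx, dy, dz, ax, ay, az, fingers], ...]. A call has 1 to 12 rows; each row is the pose to reach, as a shift and turn from the pose commanded when the call began, along the tool's axes at that moment; what a row does not reach only later rows make up. A row lasts 1/12 s, in which the tool goes at most 41.7 mm and 7.16 degrees, less where a joint would pass 70% of its speed; a pose out of reach is approached as far as the arm can. A call with a gripper value outside its range is refused whole. The fingers move at their own pace and stop on an object; "newtons" is the grip in N (left out, the last holds). Time passes only in rows, so rows that repeat a pose let the fingers close. It gives the time, the measured TCP pose, the force and the opening at its end, in the units of the state.
- get_obs(): the state, without advancing time (a new reading comes with each control period).
- read_camera(name): name is "scene" or "side" or "wrist"; returns the picture (480x640x3 uint8, red, green, blue); there is no depth.
- calibration(name): a dict with "fovy" (degrees; the focal length in pixels is half the picture's height over the tangent of half this angle, whatever the lens; pixels are square), "cx", "cy" (the principal point, pixels), "rvec" (rotation vector, rad) and "tvec" (3), from world to camera coordinates, as OpenCV has them. Camera axes: x right, y down, z forward; pixel columns grow to the right and rows downward; lengths in mm; the calibration is good to about 2 mm. A picture is of the moment at which its call begins: read the wrist's pose just before it. calibration takes no time and is no camera call; for the wrist camera it gives the pose at the moment of the call.
- sign_off(): hands the job in, once; it reports no verdict.
The state is a dict: "clock": time; "qpos": joint angles; "joint_velocities": joint speeds; "joint_torque": joint torques, N m; "tcp_pos": TCP position; "ee_rot": TCP orientation; "contact_force": force on the tool from outside, world axes, zero at the start; "torque": the same for the moment, N m; "grip_width": opening from 0.0 (shut) to 1.0 (fully open).
Only numpy, scipy, OpenCV 4.12 (cv2) and the standard library are available. Lean on these libraries where they do the work, as an engineer would, in place of code of your own. Each camera call takes 0.05 s, during which the arm holds its last target. There are 200 camera calls.

## Working session

There is one attempt and no reset: what is moved stays moved. The work goes in short steps, Python scripts to look and compute and a tool call to move; the robot and the scene stay as the last step left them, time stands still between calls to the robot, and variables do not carry over. Pictures are saved under pics/ and viewed, about 12 in all and at most 16, crops included, and the job is handed in when it is done.

Besides the shell and the picture viewer there is one more tool, called after ">>>" as name(argument=value, ...) on one line, values as JSON. play_rows: Moves the arm, as the interface text tells. Its arguments: {"type":"object","properties":{"moves":{"type":"array"},"newtons":{"type":"number"}},"required":["moves"]}

```bash
mkdir -p pics; cat > h.py <<'E'
from workcell import *
import numpy as np, cv2
def cal(n):
    c=calibration(n); f=240/np.tan(np.radians(c["fovy"])/2)
    R=cv2.Rodrigues(np.array(c["rvec"],float))[0]; t=np.array(c["tvec"],float)
    return f,c["cx"],c["cy"],R,t
def ray(k,u,v,z):
    f,cx,cy,R,t=k; d=R.T@np.array([(u-cx)/f,(v-cy)/f,1]); o=-R.T@t
    return o+d*(z-o[2])/d[2]
def proj(k,p):
    f,cx,cy,R,t=k; q=R@np.array(p,float)+t; return np.array([f*q[0]/q[2]+cx,f*q[1]/q[2]+cy])
def shot(n,name):
    k=cal(n); im=read_camera(n)[...,::-1].copy(); cv2.imwrite("pics/"+name+".png",im); return k,im
E
python3 - <<'E'
from h import *
for n in("scene","side","wrist"):
    k,im=shot(n,n+"0"); print(n,k[0],k[1:3],-k[3].T@k[4],k[3][2])
    print(calibration(n))
o=get_obs();print(o["tcp_pos"],o["ee_rot"],o["clock"])
E
```

```text
scene 517.5477926407865 (321.15329586159015, 239.69521615006047) [-518.70282096  617.29386033  712.47779001] [ 0.74701137 -0.44500546 -0.49390702]
{'fovy': 49.75669479139697, 'cx': 321.15329586159015, 'cy': 239.69521615006047, 'rvec': array([ 1.16819296, -2.045976  ,  1.19359765]), 'tvec': array([ 263.86800427,  244.45218469, 1014.07383038])}
side 523.0286277403272 (320.69399602858596, 243.61289814093197) [  376.50806888 -1119.68699824  1062.24338768] [ 0.07180228  0.73496304 -0.67429501]
{'fovy': 49.29755221244848, 'cx': 320.69399602858596, 'cy': 243.61289814093197, 'rvec': array([ 2.30869104, -0.11055783,  0.05047698]), 'tvec': array([-483.69013309,   56.87520029, 1512.15983989])}
wrist 396.3422190262596 (321.50539476232996, 237.96577279133336) [ 190.58179242 -494.3158323   373.29248655] [-0.29382441 -0.06475705 -0.95366333]
{'fovy': 62.39293868302707, 'cx': 321.50539476232996, 'cy': 237.96577279133336, 'rvec': array([-2.25725002,  1.8056069 ,  0.27940578]), 'tvec': array([-523.68252103,  -38.65120415,  379.97366924])}
[ 115.44022714 -511.83569824  230.72687343] [[ 9.75499335e-01  2.20002231e-01 -2.57925615e-04]
 [ 2.20002382e-01 -9.75498648e-01  1.15772419e-03]
 [ 3.09581583e-06 -1.18610342e-03 -9.99999297e-01]] 0.15
```

View pics/scene0.png

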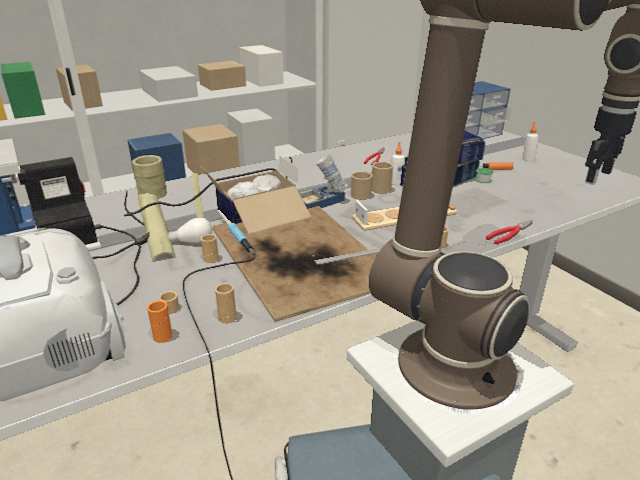

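View pics/side0.png

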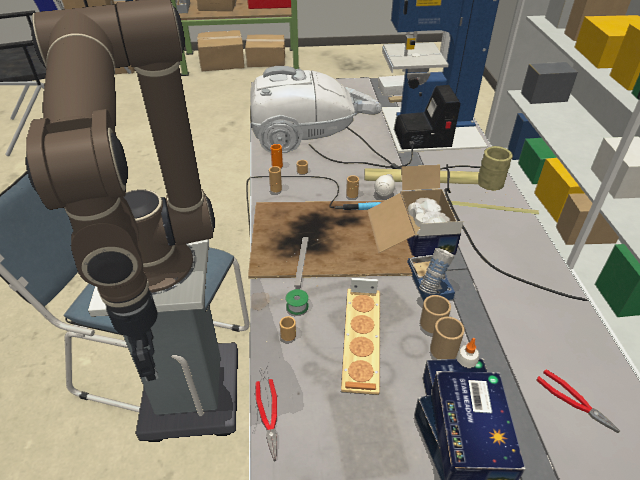

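The side view shows the four kraft tubes at about (275,180), (302,167), (352,187) and (287,328). The reel is at (297,302), and the orange look-alike is at (277,155). The board runs from the end stop (365,285), on the robot's left, to the cleat at (360,385). So disc_1 gets the 80 mm tube.

```bash
python3 - <<'E'
from h import *
im=cv2.imread("pics/side0.png")
a=cv2.resize(im[140:205,250:380],None,fx=6,fy=6,interpolation=cv2.INTER_CUBIC)[:, :780]
b=cv2.resize(im[270:400,270:400],None,fx=1.5,fy=1.5)
cv2.imwrite("pics/c1.png",a)
k=cal("side")
hsv=cv2.cvtColor(im,cv2.COLOR_BGR2HSV)
for z in(0,):
  for u,v in((275,192),(302,172),(352,197),(287,340),(297,310)): print(u,v,ray(k,u,v,z).round())
# cork discs mask
m=cv2.inRange(hsv,(5,70,100),(18,200,255))
for roi in((340,290,385,395),(255,145,380,205),(275,312,300,348)):
  x0,y0,x1,y1=roi; n,l,s,c=cv2.connectedComponentsWithStats(m[y0:y1,x0:x1])
  for i in range(1,n):
    if s[i][4]>40: print(roi,s[i][:2]+[x0,y0],s[i][2:],c[i]+[x0,y0], ray(k,*(c[i]+[x0,y0]),14).round(1), hsv[int(c[i][1]+y0),int(c[i][0]+x0)])
E
```

```text
275 192 [361. 310.   0.]
302 172 [460. 419.   0.]
352 197 [616. 258.   0.]
287 340 [ 371. -310.    0.]
297 310 [ 402. -215.    0.]
(340, 290, 385, 395) [351 292] [ 23  21 344] [362.31104651 302.24418605] [ 575.7 -216.7   14. ] [ 14 135 213]
(340, 290, 385, 395) [351 315] [ 23  19 351] [362.03133903 324.04843305] [ 563.7 -289.2   14. ] [ 15 130 225]
(340, 290, 385, 395) [349 337] [ 25  20 393] [361.24173028 346.44020356] [ 551.  -357.8   14. ] [ 14 132 221]
(340, 290, 385, 395) [345 360] [ 31  30 660] [360.21060606 375.44848485] [ 536.  -439.2   14. ] [ 15 131 227]
(340, 290, 385, 395) [341 389] [24  5 44] [352.5        391.06818182] [ 512.3 -478.4   14. ] [ 18 113 154]
(255, 145, 380, 205) [269 145] [ 14  48 323] [274.82352941 176.27244582] [363.4 381.8  14. ] [ 17 126 128]
(255, 145, 380, 205) [296 160] [ 12  14 144] [301.92361111 166.4375    ] [460.9 433.   14. ] [ 17 127 130]
(255, 145, 380, 205) [347 175] [ 12  23 245] [352.19591837 185.91836735] [622.  300.7  14. ] [ 17 125 124]
(255, 145, 380, 205) [332 200] [ 48   5 127] [351.30708661 201.88188976] [606.8 214.1  14. ] [ 15 101 149]
(255, 145, 380, 205) [256 201] [ 75   4 242] [294.87603306 202.83884298] [423.5 226.4  14. ] [ 15 104 147]
(275, 312, 300, 348) [280 316] [ 16  25 343] [287.58017493 328.13702624] [ 374.5 -284.3   14. ] [ 17 132 215]
```

View pics/c1.png

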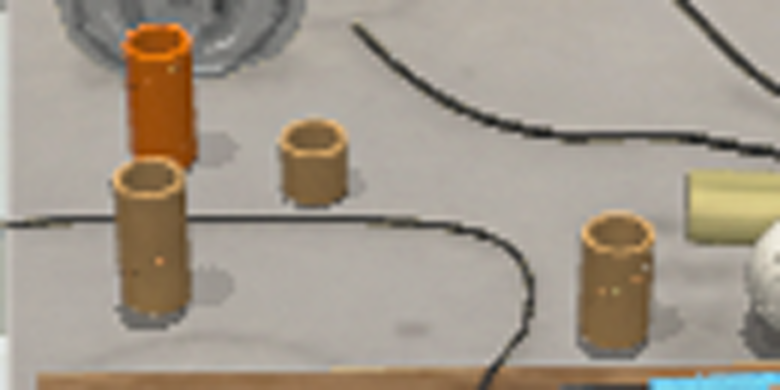

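The left tube stands about 20 px tall, the right one about 17 px and the small one about 9 px, so they are 80, 65 and 35. The tube by the reel is therefore the 50. Next I compute rim positions and cross-check with the scene view.

```bash
python3 - <<'E'
from h import *
k=cal("side"); s=cal("scene")
T={80:(275,169.5),65:(352.8,178.8),35:(302.2,162.8),50:(287.8,321)}
for h,(u,v) in T.items():
  p=ray(k,u,v,h); print(h,p.round(1),"scene top",proj(s,p).round(),"scene foot",proj(s,[p[0],p[1],0]).round())
im=cv2.imread("pics/side0.png"); hsv=cv2.cvtColor(im,cv2.COLOR_BGR2HSV)
g=cv2.inRange(hsv,(60,80,40),(90,255,255))[285:318,280:312]
ys,xs=np.nonzero(g);print("reel",ray(k,(xs.min()+xs.max())/2+280,285+ys.min()+(xs.max()-xs.min())*.35,35).round(),xs.min()+280,xs.max()+280,ys.min()+285,ys.max()+285)
im=cv2.imread("pics/scene0.png")
a=cv2.resize(im[230:350,140:260],(400,400),interpolation=cv2.INTER_CUBIC);b=cv2.resize(im[170:250,340:470],(650,400),interpolation=cv2.INTER_CUBIC)[:,:400]
cv2.imwrite("pics/c2.png",np.hstack([a,b]))
# wrist camera offset in tool frame
o=get_obs();R=np.array(o["ee_rot"]);w=cal("wrist");print("cam in tool",R.T@(-w[3].T@w[4]-np.array(o["tcp_pos"])),(R.T@w[3].T).round(2))
E
```

```text
80 [366.  325.8  80. ] scene top [226. 287.] scene foot [229. 317.]
65 [617.5 270.4  65. ] scene top [210. 237.] scene foot [213. 258.]
35 [461.7 424.3  35. ] scene top [170. 295.] scene foot [172. 308.]
50 [ 376.2 -290.8   50. ] scene top [440. 228.] scene foot [438. 244.]
reel [ 403. -198.   35.] 286 307 289 314
cam in tool [  77.15537657   -0.70314602 -142.66356075] [[-0.   -0.95 -0.3 ]
 [ 1.   -0.   -0.  ]
 [-0.   -0.3   0.95]]
```

View pics/c2.png

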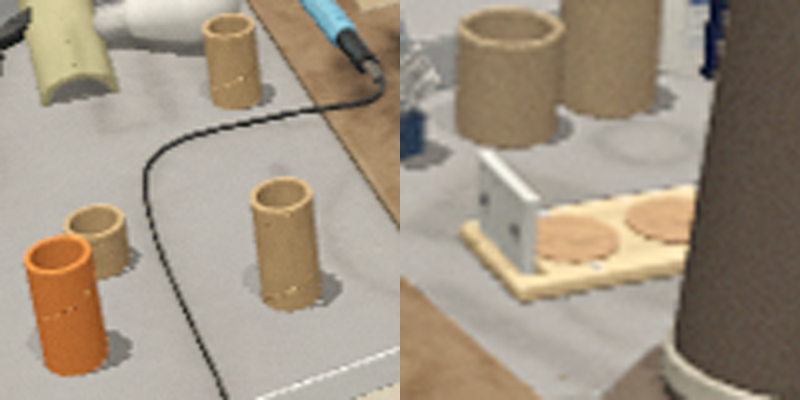

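Both views agree on the tubes. I'll keep the jaws across the row (tool x along the row) and start with tube_50.

>>> play_rows(moves=[[7.57,-3.95,1.7,0,0,-1.18,70],[7.57,-3.95,1.7,0,0,-1.18,70],[7.57,-3.95,1.7,0,0,-1.18,70],[7.57,-3.95,1.7,0,0,-1.18,70],[7.57,-3.95,1.7,0,0,-1.18,70],[7.57,-3.95,1.7,0,0,-1.18,70],[7.57,-3.95,1.7,0,0,-1.18,70],[7.57,-3.95,1.7,0,0,-1.18,70],[7.57,-3.95,1.7,0,0,-1.18,70],[7.57,-3.95,1.7,0,0,-1.18,70],[7.57,-3.95,1.7,0,0,-1.18,70],[7.57,-3.95,1.7,0,0,-1.18,70]], newtons=30)

```text
clock: 1.15
tcp_pos: [376.1, -291.1, 163.1]
ee_rot: [[0.169, 0.986, -0.001], [0.986, -0.169, 0.0], [0.0, -0.001, -1.0]]
contact_force: [0.3, -0.8, 0.0]
grip_width: 0.823
```

```bash
cat >> h.py <<'E'
def go(x,y,z,yaw=None):
    o=get_obs();R=np.array(o["ee_rot"]);d=np.array([x,y,z])-np.array(o["tcp_pos"])
    az=0 if yaw is None else -(yaw-np.arctan2(R[1,0],R[0,0]))
    print("clock %.2f"%o["clock"],"tcp",np.round(o["tcp_pos"],1),"yaw %.3f"%np.arctan2(R[1,0],R[0,0]),"w %.3f"%o["grip_width"],"-> units",(R.T@d/40).round(2),"az %.2f"%az)
def at(h,name,xy=None,tol=60):
    """kraft rim: brightest top ring; blob extent -> rim circle centre at height h"""
    k,im=shot("wrist",name); hsv=cv2.cvtColor(im,cv2.COLOR_BGR2HSV)
    m=cv2.inRange(hsv,(8,70,60),(24,220,255)); return k,im,hsv,m
E
python3 - <<'E'
from h import *
k,im,hsv,m=at(50,"w1"); go(376,-291,40,1.40)
cs=cv2.findContours(m,cv2.RETR_EXTERNAL,cv2.CHAIN_APPROX_NONE)[0]
for c in cs:
    if cv2.contourArea(c)>300: print(cv2.boundingRect(c),cv2.contourArea(c))
print("expected rim",proj(k,[376,-291,50]))
E
```

```text
clock 1.20 tcp [ 375.9 -291.5  163.2] yaw 1.400 w 0.822 -> units [0.01 0.   3.08] az -0.00
(292, 192, 59, 70) 3118.5
(481, 0, 159, 383) 38785.0
expected rim [321.57317845 233.55443937]
```

View pics/w1.png

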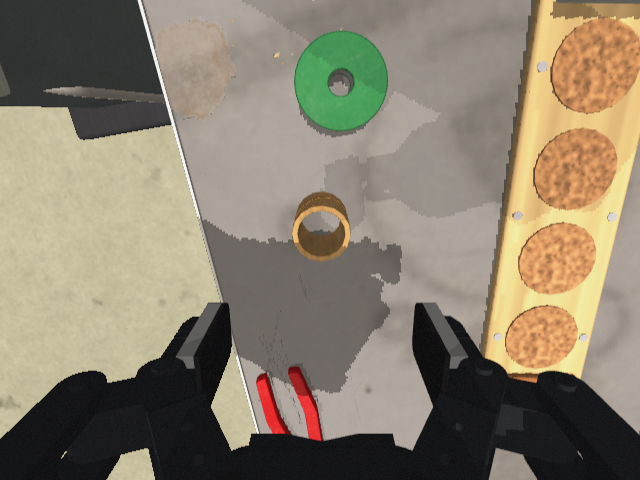

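The rim is at (321,234), right where predicted. All four discs and the reel (341,80) are visible. I'll go down and grip, and measure the discs from this picture. For the 50 tube the TCP goes to z≈20.

>>> play_rows(moves=[[0,0,1,0,0,0,70],[0,0,2,0,0,0,70],[0,0,2.8,0,0,0,70],[0,0,3.55,0,0,0,70],[0,0,3.55,0,0,0,36],[0,0,3.55,0,0,0,36],[0,0,3.55,0,0,0,36],[0,0,3.55,0,0,0,36],[0,0,3.55,0,0,0,36],[0,0,3.55,0,0,0,36]], newtons=30)

```text
clock: 2.03
tcp_pos: [377.0, -292.1, 22.9]
ee_rot: [[0.168, 0.986, 0.002], [0.986, -0.168, -0.002], [-0.001, 0.002, -1.0]]
contact_force: [-0.2, 0.5, -0.3]
grip_width: 0.46
```

```bash
python3 - <<'E'
from h import *
im=cv2.imread("pics/w1.png"); hsv=cv2.cvtColor(im,cv2.COLOR_BGR2HSV)
for u,v in((595,65),(575,170),(557,258),(541,335),(540,120),(600,290)): print(hsv[v,u], end=" ")
# camera pose at w1: rebuild from tool pose and the fixed mount
k=cal("wrist");o=get_obs();R=np.array(o["ee_rot"]);t=np.array(o["tcp_pos"])
C=R.T@(-k[3].T@k[4]-t); M=R.T@k[3].T
R1=np.array([[.169,.986,-.001],[.986,-.169,0],[0,-.001,-1]]);U,_,V=np.linalg.svd(R1);R1=U@V
Rc=(R1@M).T; tc=-Rc@(np.array([376,-291.3,163.15])+R1@C); kk=(*k[:3],Rc,tc)
g=cv2.inRange(hsv,(0,100,60),(16,255,255)); g[:, :480]=0
g=cv2.morphologyEx(g,cv2.MORPH_CLOSE,np.ones((9,9),np.uint8)); g=cv2.morphologyEx(g,cv2.MORPH_OPEN,np.ones((15,15),np.uint8))
P=[]
for c in cv2.findContours(g,cv2.RETR_EXTERNAL,cv2.CHAIN_APPROX_NONE)[0]:
    if cv2.contourArea(c)<1500: continue
    (u,v),ax,_=cv2.fitEllipse(c); P.append(ray(kk,u,v,14)); print((round(u),round(v)),np.round(ax),P[-1].round(1))
s=cal("side")
print([proj(s,p).round() for p in P])
go(0,0,0)
E
```

```text
[ 14 139 187] [ 14 142 191] [ 13 140 208] [ 14 141 223] [ 20 111 238] [ 26  89 243] (540, 339) [62. 79.] [ 538.7 -424.4   14. ]
(557, 258) [66. 80.] [ 552.2 -353.    14. ]
(575, 169) [74. 89.] [ 564.9 -284.4   14. ]
(596, 65) [ 82. 101.] [ 577.6 -215.6   14. ]
[array([360., 370.]), array([361., 345.]), array([362., 323.]), array([363., 302.])]
clock 2.03 tcp [ 377.  -292.1   22.9] yaw 1.402 w 0.460 -> units [  5.61 -10.52   0.54] az 0.00
```

The discs fit a 70 mm row: d1 (577.6,-216.1), d2 (564.8,-284.9), d3 (552.0,-353.8), d4 (539.1,-422.6), yaw 1.387. Next I carry tube_50 to disc_3.

>>> play_rows(moves=[[0,0,-0.7,0,0,0,36],[0,0,-1.4,0,0,0,36],[-0.1,0.6,-2.0,0,0,0,36],[-0.3,1.5,-2.0,0,0,0,36],[-0.5,2.4,-2.0,0,0,0,36],[-0.65,3.3,-2.0,0,0,0,36],[-0.78,4.1,-2.0,0,0,0,36],[-0.785,4.57,-2.0,0,0,0.015,36],[-0.785,4.57,-1.7,0,0,0.015,36],[-0.785,4.57,-1.2,0,0,0.015,36],[-0.785,4.57,-0.8,0,0,0.015,36],[-0.785,4.57,-0.8,0,0,0.015,36]], newtons=50)

```text
clock: 3.03
tcp_pos: [548.7, -351.6, 49.5]
ee_rot: [[0.183, 0.983, -0.005], [0.983, -0.183, 0.003], [0.002, -0.006, -1.0]]
contact_force: [-0.1, 0.1, -1.9]
grip_width: 0.455
```

```bash
python3 - <<'E'
from h import *
shot("wrist","w2"); go(552,-353.8,38.2,1.387)
E
```

```text
clock 3.08 tcp [ 549.2 -352.    51.5] yaw 1.387 w 0.453 -> units [-0.03  0.08  0.33] az -0.00
```

View pics/w2.png

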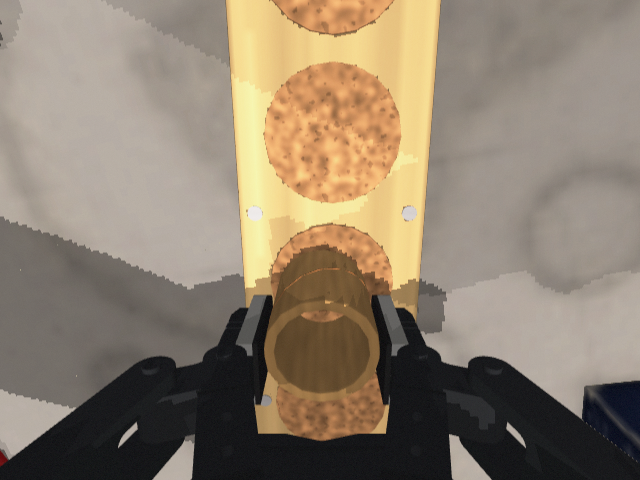

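The tube hangs in the jaws about 2–3 mm left of the disc centre line (u 325 against 331), with the arm still settling. I'll settle lower and re-read.

>>> play_rows(moves=[[0,0,0.2,0,0,0,36],[0,0,0.2,0,0,0,36],[0,0,0.2,0,0,0,36]])

```text
clock: 3.33
tcp_pos: [551.0, -353.2, 46.0]
ee_rot: [[0.183, 0.983, 0.001], [0.983, -0.183, -0.0], [-0.0, 0.001, -1.0]]
contact_force: [0.6, -0.5, -0.6]
grip_width: 0.456
```

```bash
python3 - <<'E'
from h import *
go(552,-353.8,37.9,1.387)
E
```

```text
clock 3.33 tcp [ 551.  -353.2   46. ] yaw 1.387 w 0.456 -> units [-0.01  0.03  0.2 ] az -0.00
```

Settled within 1 mm. Lower, release and rise.

>>> play_rows(moves=[[0,0.02,0.12,0,0,0,36],[0,0.02,0.21,0,0,0,36],[0,0.02,0.21,0,0,0,36],[0,0.02,0.21,0,0,0,60],[0,0.02,0.21,0,0,0,60],[0,0.02,0.21,0,0,0,60],[0,0.02,-0.4,0,0,0,60],[0,0.02,-1.2,0,0,0,60],[0,0.02,-2.2,0,0,0,70],[0,0.02,-3.2,0,0,0,70],[0,0.02,-3.6,0,0,0,70]])

```text
clock: 4.25
tcp_pos: [553.1, -354.0, 195.8]
ee_rot: [[0.183, 0.983, 0.006], [0.983, -0.183, -0.004], [-0.003, 0.007, -1.0]]
contact_force: [-0.1, 0.2, 1.1]
grip_width: 0.818
```

```bash
python3 - <<'E'
from h import *
shot("wrist","w3"); go(617.5,270.4,170,1.387)
E
```

```text
clock 4.30 tcp [ 553.8 -354.5  197.4] yaw 1.387 w 0.819 -> units [15.65 -1.3   0.61] az -0.00
```

View pics/w3.png

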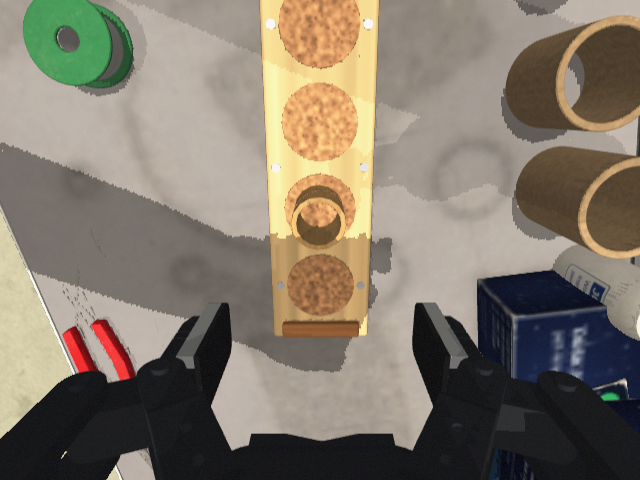

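Tube_50 stands on disc_3, centred (rim at (320,222)). Next is tube_65, going by a point nearer the robot to clear the carton flap, whose position I triangulate on the way.

>>> play_rows(moves=[[1,-0.35,-0.3,0,0,0,70],[2,-0.7,-0.5,0,0,0,70],[3,-1.05,-0.8,0,0,0,70],[4,-1.4,-0.8,0,0,0,70],[5,-1.75,-0.8,0,0,0,70],[6,-2.1,-0.8,0,0,0,70],[7,-2.45,-0.8,0,0,0,70],[8,-2.8,-0.8,0,0,0,70],[9,-2.8,-0.8,0,0,0,70],[10,-2.8,-0.8,0,0,0,70]])

```text
clock: 5.13
tcp_pos: [512.8, 56.7, 221.8]
ee_rot: [[0.183, 0.983, 0.001], [0.983, -0.183, 0.0], [0.0, 0.001, -1.0]]
contact_force: [0.7, -0.6, -0.0]
grip_width: 0.82
```

```bash
python3 - <<'E'
from h import *
a,b=cal("side"),cal("scene")
def tri(p,q):
    P=[np.array([[k[0],0,k[1]],[0,k[0],k[2]],[0,0,1]])@np.c_[k[3],k[4]] for k in(a,b)]
    x=cv2.triangulatePoints(P[0],P[1],np.array(p,float),np.array(q,float)).ravel(); x=x[:3]/x[3]; return x.round(),proj(a,x).round(),proj(b,x).round()
print(tri((370,207),(250,232)));print(tri((380,250),(309,215)))
go(617.5,270.4,170,1.387)
E
```

```text
(array([653., 151.,  33.]), array([369., 209.]), array([249., 230.]))
(array([654., -40.,  32.]), array([380., 250.]), array([309., 215.]))
clock 5.13 tcp [512.8  56.7 221.8] yaw 1.387 w 0.820 -> units [5.73 1.59 1.3 ] az -0.00
```

>>> play_rows(moves=[[1,0.3,0.2,0,0,0,70],[2,0.6,0.4,0,0,0,70],[3,0.9,0.6,0,0,0,70],[4,1.2,0.8,0,0,0,70],[5,1.5,1.1,0,0,0,70],[5.73,1.59,1.3,0,0,0,70],[5.73,1.59,1.3,0,0,0,70],[5.73,1.59,1.3,0,0,0,70],[5.73,1.59,1.3,0,0,0,70]])

```text
clock: 5.88
tcp_pos: [618.1, 268.4, 168.8]
ee_rot: [[0.183, 0.983, -0.001], [0.983, -0.183, -0.001], [-0.001, -0.001, -1.0]]
contact_force: [0.1, 0.5, -0.7]
grip_width: 0.816
```

```bash
python3 - <<'E'
from h import *
k,im=shot("wrist","w4"); print("exp rim",proj(k,[617.5,270.4,65])); go(617.5,270.4,33,1.387)
E
```

```text
exp rim [320.4308287  234.93285452]
clock 5.93 tcp [618.2 267.8 169.6] yaw 1.386 w 0.820 -> units [ 0.06 -0.03  3.42] az -0.00
```

View pics/w4.png

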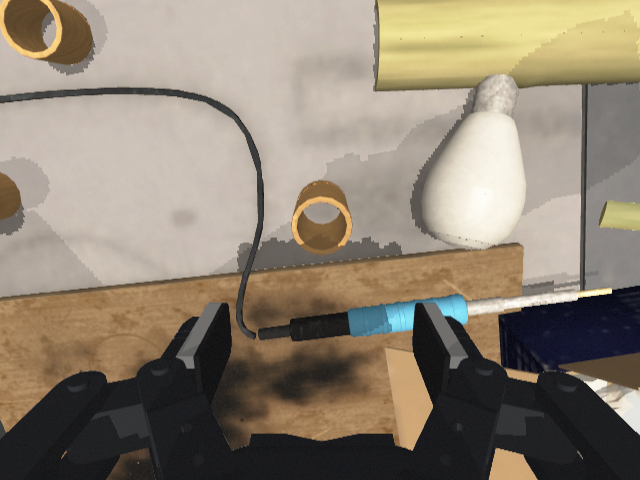

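Tube_65's rim is at about (322,222). The white bulb's left edge is at (413,205), so I check its clearance.

```bash
python3 - <<'E'
from h import *
k=cal("wrist"); im=cv2.imread("pics/w4.png")
hsv=cv2.cvtColor(im,cv2.COLOR_BGR2HSV); m=cv2.inRange(hsv,(10,110,200),(24,255,255))[150:270,270:370]
ys,xs=np.nonzero(m); print(xs.min()+270,xs.max()+270,ys.min()+150,ys.max()+150)
for h in(50,65,80):
  a,b=ray(k,xs.min()+270,222,h),ray(k,xs.max()+270,222,h); print(h,((a+b)/2).round(1),np.linalg.norm(a-b).round(1))
print("bulb",ray(k,413,205,30).round(),ray(k,322,181,0).round())
E
```

```text
292 351 183 245
50 [619.2 274.1  50. ] 40.4
65 [620.  278.1  65. ] 38.1
80 [620.7 282.1  80. ] 35.8
bulb [686. 269.  30.] [623. 294.   0.]
```

Heights from the scene view (about 20 px against 30 px tall, predicted 21 and 30) confirm 65 and 80. I grip at about (620,276).

>>> play_rows(moves=[[0.21,0.02,0.8,0,0,0,60],[0.21,0.02,1.7,0,0,0,60],[0.21,0.02,2.6,0,0,0,60],[0.21,0.02,3.42,0,0,0,60],[0.21,0.02,3.42,0,0,0,60],[0.21,0.02,3.42,0,0,0,36],[0.21,0.02,3.42,0,0,0,36],[0.21,0.02,3.42,0,0,0,36],[0.21,0.02,3.42,0,0,0,36],[0.21,0.02,3.42,0,0,0,36],[0.21,0.02,3.42,0,0,0,36]], newtons=50)

```text
clock: 6.85
tcp_pos: [622.0, 277.1, 34.9]
ee_rot: [[0.183, 0.983, 0.004], [0.983, -0.183, 0.001], [0.002, 0.003, -1.0]]
contact_force: [-0.2, -1.3, 6.8]
grip_width: 0.453
```

```bash
cat >> h.py <<'E'
def held(name):
    "ring of the held tube in the wrist image: bounding box of bright-rim kraft pixels between the pads"
    k,im=shot("wrist",name); hsv=cv2.cvtColor(im,cv2.COLOR_BGR2HSV); return k,im,hsv
E
python3 - <<'E'
from h import *
k,im,_=held("g65"); go(512.8,56.7,222,1.387)
m=cv2.inRange(cv2.cvtColor(im,cv2.COLOR_BGR2HSV),(8,90,60),(24,255,255))[200:420,255:400]
ys,xs=np.nonzero(m);print(xs.min()+255,xs.max()+255,ys.max()+200)
o=get_obs();p=np.array(o["tcp_pos"])
for dy in(-4,0,4,8):print(dy,proj(k,[p[0],p[1]+dy-20,65]).round(1))
go(564.8,-284.9,150)
E
```

```text
clock 6.90 tcp [621.9 277.1  34.8] yaw 1.387 w 0.458 -> units [-5.91 -1.66 -4.7 ] az -0.00
255 389 419
-4 [334.6 418.3]
0 [332.6 408.9]
4 [330.6 399.4]
8 [328.5 389.8]
clock 6.90 tcp [621.9 277.1  34.8] yaw 1.387 w 0.458 -> units [-14.07   1.18  -2.9 ] az 0.00
```

>>> play_rows(moves=[[0,0,-0.7,0,0,0,36],[0,0,-1.6,0,0,0,36],[-0.3,-0.1,-2.5,0,0,0,36],[-1.0,-0.2,-3,0,0,0,36],[-2,-0.4,-3,0,0,0,36],[-3,-0.5,-3,0,0,0,36],[-4,-0.6,-3,0,0,0,36],[-5,-0.7,-3,0,0,0,36],[-6,-0.75,-3,0,0,0,36],[-7,-0.75,-3,0,0,0,36],[-8,-0.5,-3,0,0,0,36],[-9,-0.2,-3,0,0,0,36]])

```text
clock: 7.9
tcp_pos: [546.1, -77.3, 153.6]
ee_rot: [[0.182, 0.983, 0.001], [0.983, -0.182, -0.0], [0.0, 0.001, -1.0]]
contact_force: [1.7, 1.1, 0.0]
grip_width: 0.455
```

```bash
python3 - <<'E'
from h import *
go(564.8,-284.9,80,1.387)
E
```

```text
clock 7.90 tcp [546.1 -77.3 153.6] yaw 1.387 w 0.455 -> units [-5.02  1.4   1.84] az 0.00
```

>>> play_rows(moves=[[-1,0.3,0,0,0,0,36],[-2,0.6,0,0,0,0,36],[-3,0.9,0,0,0,0,36],[-4,1.2,0.1,0,0,0,36],[-4.7,1.4,0.5,0,0,0,36],[-5.02,1.4,1.2,0,0,0,36],[-5.02,1.4,1.8,0,0,0,36],[-5.02,1.4,1.84,0,0,0,36],[-5.02,1.4,1.84,0,0,0,36],[-5.02,1.4,1.84,0,0,0,36]])

```text
clock: 8.73
tcp_pos: [565.8, -283.1, 80.3]
ee_rot: [[0.182, 0.983, 0.001], [0.983, -0.182, -0.0], [-0.0, 0.001, -1.0]]
contact_force: [0.3, 0.1, -0.4]
grip_width: 0.456
```

```bash
python3 - <<'E'
from h import *
k,im=shot("wrist","w5"); go(564.8,-284.9,49.2,1.387)
p=np.array(get_obs()["tcp_pos"])
print("exp rim ctr",proj(k,[p[0],p[1],p[2]+30]))
print("exp d2",proj(k,[564.8,-284.9,14]),"d1",proj(k,[577.6,-216.1,14]))
E
```

```text
clock 8.78 tcp [ 566.3 -283.2   81. ] yaw 1.388 w 0.458 -> units [-0.05 -0.03  0.8 ] az 0.00
exp rim ctr [323.46706172 360.79303659]
exp d2 [320.37466454 261.07757837] d1 [320.26700331 132.68473827]
```

View pics/w5.png

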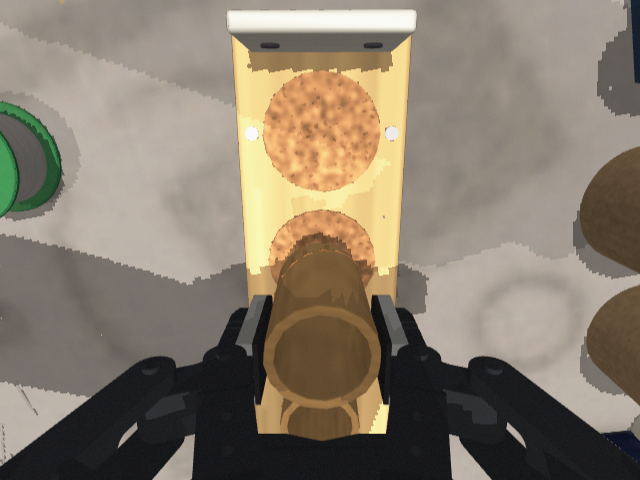

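Disc_1 shows at (322,131), predicted (320,133), and the held rim is at (322,356), so the error is 1–2 mm. Lower and release.

>>> play_rows(moves=[[-0.08,0,0.35,0,0,0,36],[-0.08,0,0.65,0,0,0,36],[-0.08,0,0.81,0,0,0,36],[-0.08,0,0.81,0,0,0,36],[-0.08,0,0.81,0,0,0,36],[-0.08,0,0.81,0,0,0,60],[-0.08,0,0.81,0,0,0,60],[-0.08,0,0.81,0,0,0,60],[-0.08,0,0.2,0,0,0,60],[-0.08,0,-0.7,0,0,0,60],[-0.08,0,-1.6,0,0,0,70],[-0.08,0,-2.6,0,0,0,70]])

```text
clock: 9.78
tcp_pos: [564.0, -286.0, 183.2]
ee_rot: [[0.183, 0.983, -0.002], [0.983, -0.183, 0.001], [0.001, -0.002, -1.0]]
contact_force: [1.3, -0.5, -0.6]
grip_width: 0.82
```

```bash
python3 - <<'E'
from h import *
shot("wrist","w6"); go(366,325.8,190,1.387)
E
```

```text
clock 9.83 tcp [ 566.7 -287.4  193.1] yaw 1.387 w 0.821 -> units [14.15 -7.73 -0.04] az 0.00
```

View pics/w6.png

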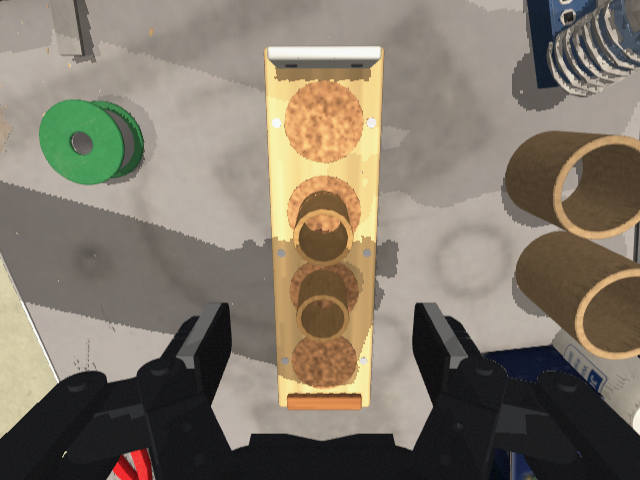

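Both tubes stand centred on their discs. Next is tube_80 at (366,326).

>>> play_rows(moves=[[1,-0.55,-0.1,0,0,0,70],[2,-1.1,-0.3,0,0,0,70],[2.9,-1.6,-0.3,0,0,0,70],[3.8,-2.1,-0.3,0,0,0,70],[4.7,-2.6,-0.3,0,0,0,70],[5.6,-3.1,-0.3,0,0,0,70],[6.5,-3.6,-0.3,0,0,0,70],[7.4,-4.1,-0.3,0,0,0,70],[8.3,-4.6,-0.3,0,0,0,70],[9.2,-5.1,-0.3,0,0,0,70],[10.1,-5.6,-0.3,0,0,0,70],[11,-6.1,-0.3,0,0,0,70]])

```text
clock: 10.83
tcp_pos: [405.4, 188.8, 195.0]
ee_rot: [[0.183, 0.983, 0.001], [0.983, -0.183, 0.0], [0.001, 0.001, -1.0]]
contact_force: [1.0, 0.3, -0.6]
grip_width: 0.821
```

```bash
python3 - <<'E'
from h import *
go(366,325.8,190,1.387)
E
```

```text
clock 10.83 tcp [405.4 188.8 195. ] yaw 1.387 w 0.821 -> units [ 3.19 -1.6   0.12] az -0.00
```

>>> play_rows(moves=[[1,-0.5,0.1,0,0,0,70],[2,-1,0.1,0,0,0,70],[2.9,-1.45,0.1,0,0,0,70],[3.19,-1.6,0.1,0,0,0,70],[3.19,-1.6,0.1,0,0,0,70],[3.19,-1.6,0.1,0,0,0,70],[3.19,-1.6,0.1,0,0,0,70]])

```text
clock: 11.42
tcp_pos: [366.9, 323.7, 190.7]
ee_rot: [[0.183, 0.983, -0.0], [0.983, -0.183, -0.001], [-0.001, -0.0, -1.0]]
contact_force: [0.3, 0.3, 0.3]
grip_width: 0.822
```

```bash
cat >> h.py <<'E'
def rim(k,im,h,guess,r=45):
    "ellipse fit on the bright kraft rim near the guess pixel"
    u,v=map(int,guess); hsv=cv2.cvtColor(im,cv2.COLOR_BGR2HSV); m=cv2.inRange(hsv,(10,90,185),(26,255,255))
    w=np.zeros_like(m); w[max(0,v-r):v+r,max(0,u-r):u+r]=m[max(0,v-r):v+r,max(0,u-r):u+r]
    c=max(cv2.findContours(w,cv2.RETR_EXTERNAL,cv2.CHAIN_APPROX_NONE)[0],key=lambda c:np.ptp(c[:,0,0])); x,y,a,b=cv2.boundingRect(c)
    q=(x+a/2,y+b/2); print("rim box",x,y,a,b,"pos",ray(k,*q,h).round(1),"dia",np.linalg.norm(ray(k,x,q[1],h)-ray(k,x+a,q[1],h)).round(1))
E
python3 - <<'E'
from h import *
k,im=shot("wrist","w7"); g=proj(k,[366,325.8,80]); print(g); rim(k,im,80,g); go(366,325.8,48,1.387)
E
```

```text
[319.79386043 231.85698637]
rim box 288 195 59 49 pos [366.1 334.5  80. ] dia 39.0
clock 11.47 tcp [367.1 323.3 190.8] yaw 1.386 w 0.818 -> units [ 0.06 -0.04  3.57] az -0.00
```

View pics/w7.png

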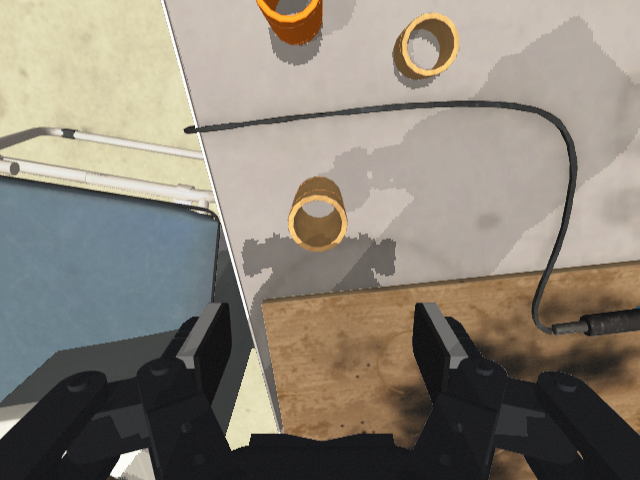

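The rim centre is at about (318,222), so tube_80 is at (366,332.5). The orange look-alike (290,10) stays clear.

>>> play_rows(moves=[[0.22,-0.07,0.8,0,0,0,62],[0.22,-0.07,1.7,0,0,0,62],[0.22,-0.07,2.6,0,0,0,62],[0.22,-0.07,3.57,0,0,0,62],[0.22,-0.07,3.57,0,0,0,62],[0.22,-0.07,3.57,0,0,0,36],[0.22,-0.07,3.57,0,0,0,36],[0.22,-0.07,3.57,0,0,0,36],[0.22,-0.07,3.57,0,0,0,36],[0.22,-0.07,3.57,0,0,0,36],[0.22,-0.07,3.57,0,0,0,36]])

```text
clock: 12.38
tcp_pos: [367.0, 334.3, 50.1]
ee_rot: [[0.183, 0.983, 0.003], [0.983, -0.183, 0.002], [0.003, 0.002, -1.0]]
contact_force: [-0.3, -1.2, 7.3]
grip_width: 0.447
```

```bash
python3 - <<'E'
from h import *
go(577.6,-216.1,190,1.387)
E
```

```text
clock 12.38 tcp [367.  334.3  50.1] yaw 1.387 w 0.447 -> units [-12.55   7.7   -3.51] az -0.00
```

>>> play_rows(moves=[[0,0,-0.7,0,0,0,36],[0,0,-1.6,0,0,0,36],[-0.3,0.2,-2.4,0,0,0,36],[-1,0.6,-3,0,0,0,36],[-1.9,1.15,-3.2,0,0,0,36],[-2.8,1.7,-3.2,0,0,0,36],[-3.7,2.25,-3.2,0,0,0,36],[-4.6,2.8,-3.2,0,0,0,36],[-5.5,3.35,-3.2,0,0,0,36],[-6.4,3.9,-3.2,0,0,0,36],[-7.3,4.45,-3.2,0,0,0,36],[-8.2,5,-3.2,0,0,0,36]])

```text
clock: 13.38
tcp_pos: [501.1, -23.2, 176.9]
ee_rot: [[0.183, 0.983, 0.001], [0.983, -0.183, 0.0], [0.0, 0.001, -1.0]]
contact_force: [0.4, 1.6, -0.9]
grip_width: 0.446
```

```bash
python3 - <<'E'
from h import *
go(577.6,-216.1,120,1.387)
E
```

```text
clock 13.38 tcp [501.1 -23.2 176.9] yaw 1.387 w 0.446 -> units [-4.39  2.76  1.43] az -0.00
```

>>> play_rows(moves=[[-0.9,0.55,0,0,0,0,36],[-1.8,1.1,0,0,0,0,36],[-2.7,1.7,0,0,0,0,36],[-3.6,2.25,0,0,0,0,36],[-4.39,2.76,0,0,0,0,36],[-4.39,2.76,0.3,0,0,0,36],[-4.39,2.76,1,0,0,0,36],[-4.39,2.76,1.43,0,0,0,36],[-4.39,2.76,1.43,0,0,0,36],[-4.39,2.76,1.43,0,0,0,36]])

```text
clock: 14.22
tcp_pos: [576.5, -213.8, 118.5]
ee_rot: [[0.183, 0.983, -0.002], [0.983, -0.183, 0.001], [0.0, -0.002, -1.0]]
contact_force: [-0.4, 0.5, 0.2]
grip_width: 0.445
```

```bash
python3 - <<'E'
from h import *
k,im=shot("wrist","w8"); go(577.6,-216.1,64.4,1.387)
p=np.array(get_obs()["tcp_pos"])
print("exp rim ctr",proj(k,[p[0],p[1],p[2]+30]))
print("exp d1",proj(k,[577.6,-216.1,14]),"d2 rim",proj(k,[564.8,-284.9,79]),"reel",ray(k,0,0,35))
E
```

```text
clock 14.27 tcp [ 577.3 -213.9  119.8] yaw 1.387 w 0.446 -> units [-0.05  0.02  1.39] az 0.00
exp rim ctr [324.10714754 362.04703711]
exp d1 [324.36399486 240.6470773 ] d2 rim [324.72138893 397.45022744] reel [441.11558018 -54.21756384  35.        ]
```

View pics/w8.png

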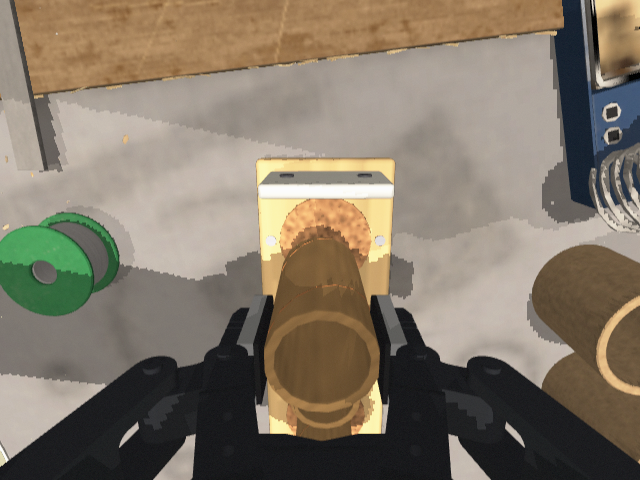

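The held rim is at (321,361) and disc_1's centre near (325,241), within about 2 mm. Lower and release.

>>> play_rows(moves=[[-0.05,0.03,0.5,0,0,0,36],[-0.05,0.03,0.9,0,0,0,36],[-0.05,0.03,1.2,0,0,0,36],[-0.05,0.03,1.38,0,0,0,36],[-0.05,0.03,1.38,0,0,0,36],[-0.05,0.03,1.38,0,0,0,36],[-0.05,0.03,1.38,0,0,0,60],[-0.05,0.03,1.38,0,0,0,60],[-0.05,0.03,1.38,0,0,0,60],[-0.05,0.03,0.6,0,0,0,60],[-0.05,0.03,-0.4,0,0,0,70],[-0.05,0.03,-1.4,0,0,0,70]])

```text
clock: 15.27
tcp_pos: [577.0, -215.8, 175.4]
ee_rot: [[0.183, 0.983, -0.002], [0.983, -0.183, 0.001], [0.0, -0.003, -1.0]]
contact_force: [0.7, -0.9, -0.1]
grip_width: 0.817
```

```bash
python3 - <<'E'
from h import *
k=cal("wrist"); im=cv2.imread("pics/w7.png")
# 35 tube from w7: camera pose then = mount at tcp (367.1,323.3,190.8), same yaw -> pure translation
p=np.array(get_obs()["tcp_pos"]); sh=np.array([367.0,323.5,190.8])-p
print("35 at",(ray(k,428,46,35-sh[2])+sh).round(1))
go(464,426,170,1.387)
E
```

```text
35 at [460.5 429.6  35. ]
clock 15.27 tcp [ 577.  -215.8  175.4] yaw 1.387 w 0.817 -> units [15.26 -5.71  0.16] az -0.00
```

>>> play_rows(moves=[[0.9,-0.5,-0.3,0,0,0,70],[1.9,-1,-0.6,0,0,0,70],[2.8,-1.5,-0.6,0,0,0,70],[3.7,-2,-0.6,0,0,0,70],[4.6,-2.5,-0.6,0,0,0,70],[5.6,-2.9,-0.6,0,0,0,70],[6.5,-3.3,-0.6,0,0,0,70],[7.5,-3.7,-0.6,0,0,0,70],[8.5,-4,-0.6,0,0,0,70],[9.5,-4.3,-0.6,0,0,0,70],[10.5,-4.6,-0.6,0,0,0,70],[11.5,-4.9,-0.6,0,0,0,70]])

```text
clock: 16.27
tcp_pos: [469.3, 268.9, 199.5]
ee_rot: [[0.183, 0.983, 0.001], [0.983, -0.183, 0.001], [0.001, 0.001, -1.0]]
contact_force: [0.8, -0.2, 0.1]
grip_width: 0.821
```

```bash
python3 - <<'E'
from h import *
go(461,428,165,1.387)
E
```

```text
clock 16.27 tcp [469.3 268.9 199.5] yaw 1.387 w 0.821 -> units [ 3.87 -0.93  0.86] az -0.00
```

>>> play_rows(moves=[[1,-0.25,0.2,0,0,0,70],[2,-0.5,0.4,0,0,0,70],[3,-0.75,0.6,0,0,0,70],[3.7,-0.9,0.86,0,0,0,70],[3.87,-0.93,0.86,0,0,0,70],[3.87,-0.93,0.86,0,0,0,70],[3.87,-0.93,0.86,0,0,0,70],[3.87,-0.93,0.86,0,0,0,70]])

```text
clock: 16.93
tcp_pos: [462.0, 424.7, 165.2]
ee_rot: [[0.184, 0.983, 0.001], [0.983, -0.184, 0.0], [0.0, 0.001, -1.0]]
contact_force: [-0.0, -1.3, -0.0]
grip_width: 0.82
```

```bash
python3 - <<'E'
from h import *
k,im=shot("wrist","w9"); g=proj(k,[461,428,35]); print(g); rim(k,im,35,g); go(461,428,6,1.387)
E
```

```text
[319.30499604 222.67438632]
rim box 293 192 55 49 pos [462.7 432.3  35. ] dia 39.1
clock 16.98 tcp [462.2 424.6 165.5] yaw 1.385 w 0.822 -> units [ 0.08 -0.05  3.99] az -0.00
```

View pics/w9.png

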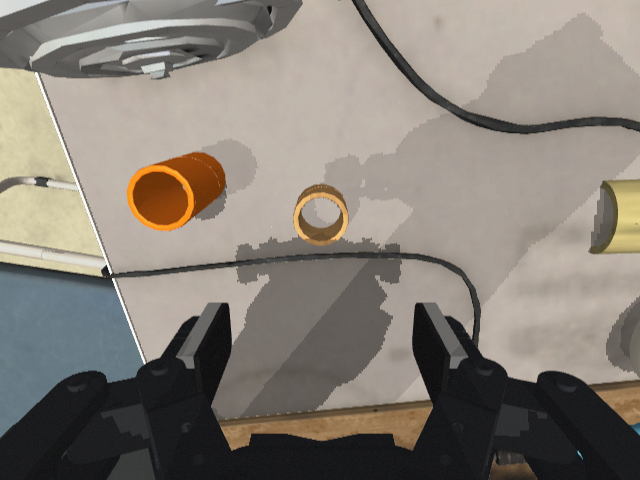

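The rim centre is at (321,218), so tube_35 is at (462.5,431). The camera side of the wrist points at the vacuum cleaner, so I check that clearance before descending.

```bash
python3 - <<'E'
from h import *
k=cal("wrist");s=cal("side")
for z in(0,50,100,150):print(z,ray(k,150,75,z).round(),ray(k,240,55,z).round(),ray(k,298,10,z).round(),"side front",ray(s,305,146,z).round(),ray(s,345,130,z).round())
E
```

```text
0 [360. 550.   0.] [427. 550.   0.] [473. 571.   0.] side front [483. 589.   0.] [649. 692.   0.]
50 [379. 542.  50.] [435. 542.  50.] [474. 559.  50.] side front [478. 509.  50.] [636. 607.  50.]
100 [398. 534. 100.] [443. 534. 100.] [474. 548. 100.] side front [473. 428. 100.] [624. 521. 100.]
150 [417. 526. 150.] [451. 526. 150.] [475. 537. 150.] side front [468. 348. 150.] [611. 436. 150.]
```

The vacuum's edge is at y≈540, too close to the camera housing. I'll turn the wrist so the camera faces +x, and turn it back during transport.

>>> play_rows(moves=[[0.16,-0.02,0.2,0,0,0.12,62],[0.16,-0.02,0.5,0,0,0.24,62],[0.16,-0.02,0.8,0,0,0.36,62],[0.16,-0.02,1,0,0,0.48,62],[0.16,-0.02,1,0,0,0.6,62],[0.16,-0.02,1,0,0,0.72,62],[0.16,-0.02,1,0,0,0.84,62],[0.16,-0.02,1,0,0,0.96,62],[0.16,-0.02,1,0,0,1.08,62],[0.16,-0.02,1,0,0,1.19,62],[0.16,-0.02,1,0,0,1.19,62],[0.16,-0.02,1,0,0,1.19,62]])

```text
clock: 17.98
tcp_pos: [517.9, 339.4, 125.7]
ee_rot: [[0.865, 0.497, -0.07], [0.502, -0.86, 0.094], [-0.014, -0.117, -0.993]]
contact_force: [0.3, -1.4, 0.1]
grip_width: 0.727
```

```bash
python3 - <<'E'
from h import *
k,im=shot("wrist","w10"); g=proj(k,[462.5,431,35]); print(g); rim(k,im,35,g,55); go(462.5,431,6.5)
E
```

```text
[174.96556601 239.10282413]
rim box 148 211 57 57 pos [462.8 430.   35. ] dia 39.0
clock 18.03 tcp [518.7 337.4 125.5] yaw 0.523 w 0.725 -> units [-0.01 -2.37  3.27] az 0.00
```

```bash
python3 - <<'E'
from h import *
o=get_obs();print(np.round(o["qpos"],3),np.round(o["joint_velocities"],2),np.round(o["ee_rot"],3))
E
```

```text
[ 0.522  0.331 -0.016  1.238  0.115  3.14 ] [ 0.03  0.01  0.01 -0.   -0.    0.  ] [[ 0.866  0.495 -0.07 ]
 [ 0.499 -0.861  0.093]
 [-0.015 -0.115 -0.993]]
```

My yaw sign for joint 6 was wrong (q6 = q1 − yaw + π) and it ran into its limit. The range is enforced, so nothing was hit. I'll turn back with no shift, rise, and then re-read.

>>> play_rows(moves=[[0,0,-0.4,0,0,-0.12,62],[0,0,-0.8,0,0,-0.24,62],[0,0,-1,0,0,-0.36,62],[0,0,-1,0,0,-0.48,62],[0,0,-1,0,0,-0.6,62],[0,0,-1,0,0,-0.72,62],[0,0,-1,0,0,-0.84,62],[0,0,-1,0,0,-0.84,62]])

```text
clock: 18.7
tcp_pos: [520.0, 337.1, 165.0]
ee_rot: [[0.202, 0.977, -0.071], [0.976, -0.195, 0.093], [0.077, -0.088, -0.993]]
contact_force: [0.1, -0.6, 0.7]
grip_width: 0.725
```

```bash
python3 - <<'E'
from h import *
o=get_obs();print(np.round(o["qpos"],3),np.round(o["tcp_pos"],1),np.round(o["ee_rot"],3))
E
```

```text
[0.52  0.324 0.06  1.323 0.116 2.29 ] [520.  337.1 165. ] [[ 0.202  0.977 -0.071]
 [ 0.976 -0.195  0.093]
 [ 0.077 -0.088 -0.993]]
```

```bash
cat >> h.py <<'E'
from scipy.spatial.transform import Rotation as Ro
def rel(x,y,z,yaw):
    o=get_obs();R=np.array(o["ee_rot"]);c,s=np.cos(yaw),np.sin(yaw)
    G=np.array([[c,s,0],[s,-c,0],[0,0,-1]]); d=np.array([x,y,z])-np.array(o["tcp_pos"])
    print("clock %.2f"%o["clock"],np.round(o["tcp_pos"],1),"units",(R.T@d/40).round(2),"rot",Ro.from_matrix(R.T@G).as_rotvec().round(3),"q6 %.2f"%o["qpos"][5])
E
python3 - <<'E'
from h import *
rel(463,430,165,2.8)
E
```

```text
clock 18.70 [520.  337.1 165. ] units [ 1.98 -1.84  0.32] rot [-0.017 -0.127 -1.428] q6 2.29
```

>>> play_rows(moves=[[0.5,-0.4,0.1,-0.002,-0.012,-0.12,62],[1,-0.9,0.2,-0.003,-0.023,-0.24,62],[1.5,-1.4,0.3,-0.005,-0.034,-0.36,62],[1.98,-1.84,0.32,-0.006,-0.045,-0.48,62],[1.98,-1.84,0.32,-0.008,-0.056,-0.6,62],[1.98,-1.84,0.32,-0.009,-0.067,-0.72,62],[1.98,-1.84,0.32,-0.01,-0.078,-0.84,62],[1.98,-1.84,0.32,-0.012,-0.088,-0.96,62],[1.98,-1.84,0.32,-0.013,-0.098,-1.08,62],[1.98,-1.84,0.32,-0.015,-0.108,-1.2,62],[1.98,-1.84,0.32,-0.016,-0.118,-1.32,62],[1.98,-1.84,0.32,-0.017,-0.127,-1.428,62]])

```text
clock: 19.7
tcp_pos: [463.3, 430.4, 164.6]
ee_rot: [[-0.942, 0.335, -0.0], [0.335, 0.942, -0.001], [-0.0, -0.001, -1.0]]
contact_force: [-0.6, -0.3, -0.4]
grip_width: 0.728
```

```bash
python3 - <<'E'
from h import *
rel(463,430,140,4.1); rel(463,430,140,4.53)
E
```

```text
clock 19.70 [463.3 430.4 164.6] units [ 0.   -0.01  0.62] rot [-1.0e-03 -1.0e-03 -1.3e+00] q6 1.09
clock 19.70 [463.3 430.4 164.6] units [ 0.   -0.01  0.62] rot [-1.00e-03 -1.00e-03 -1.73e+00] q6 1.09
```

>>> play_rows(moves=[[0,0,0,0,0,-0.12,62],[0,0,0,0,0,-0.24,62],[0,0,0,0,0,-0.36,62],[0,0,0,0,0,-0.48,62],[0,0,0.1,0,0,-0.6,62],[0,0,0.2,0,0,-0.72,62],[0,0,0.3,0,0,-0.84,62],[0,0,0.4,0,0,-0.96,62],[0,0,0.5,0,0,-1.08,62],[0,0,0.62,0,0,-1.2,62],[0,0,0.62,0,0,-1.32,62],[0,0,0.62,0,0,-1.44,62]])

```text
clock: 20.7
tcp_pos: [463.2, 430.1, 139.4]
ee_rot: [[-0.455, -0.89, -0.001], [-0.89, 0.455, -0.001], [0.002, 0.001, -1.0]]
contact_force: [0.2, 0.4, -0.2]
grip_width: 0.726
```

```bash
python3 - <<'E'
from h import *
k,im=shot("wrist","w11"); g=proj(k,[462.7,430.5,35]); print(g); rim(k,im,35,g,55); rel(462.7,430.5,6.5,4.53)
E
```

```text
[321.94096062 235.89752341]
rim box 293 220 60 43 pos [463.8 434.2  35. ] dia 39.3
clock 20.75 [463.3 430.3 139.6] units [-0.    0.01  3.33] rot [ 0.001 -0.001 -0.285] q6 -0.36
```

View pics/w11.png

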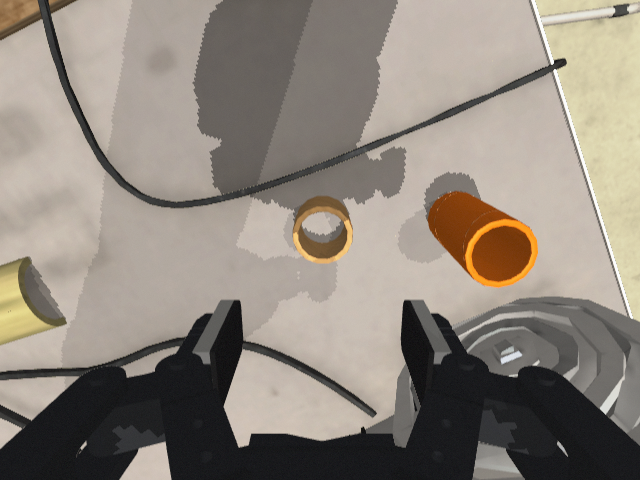

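The rim is at (322,235), as predicted, with clear space for the jaws. Finish the turn, descend and grip.

>>> play_rows(moves=[[0,0.01,0.5,0,0,-0.12,62],[0,0.01,1.2,0,0,-0.24,62],[0,0.01,2,0,0,-0.285,62],[0,0.01,2.7,0,0,-0.285,62],[0,0.01,3.33,0,0,-0.285,62],[0,0.01,3.33,0,0,-0.285,62],[0,0.01,3.33,0,0,-0.285,36],[0,0.01,3.33,0,0,-0.285,36],[0,0.01,3.33,0,0,-0.285,36],[0,0.01,3.33,0,0,-0.285,36],[0,0.01,3.33,0,0,-0.285,36],[0,0.01,3.33,0,0,-0.285,36]])

```text
clock: 21.75
tcp_pos: [463.6, 431.7, 8.1]
ee_rot: [[-0.188, -0.982, 0.001], [-0.982, 0.188, 0.001], [-0.001, -0.001, -1.0]]
contact_force: [0.2, -0.9, 6.7]
grip_width: 0.457
```

```bash
python3 - <<'E'
from h import *
rel(480,0,150,4.529); rel(539.1,-422.6,130,4.529)
E
```

```text
clock 21.75 [463.6 431.7   8.1] units [10.52 -2.44 -3.56] rot [-0.001  0.001 -0.006] q6 -0.63
clock 21.75 [463.6 431.7   8.1] units [20.61 -5.88 -3.07] rot [-0.001  0.001 -0.006] q6 -0.63
```

>>> play_rows(moves=[[0,0,-0.7,0,0,0,36],[0,0,-1.6,0,0,0,36],[0.3,-0.1,-2.5,0,0,0,36],[1,-0.3,-3.5,0,0,0,36],[2,-0.5,-3.9,0,0,0,36],[3,-0.7,-3.9,0,0,0,36],[4,-0.9,-3.9,0,0,0,36],[5,-1.2,-3.9,0,0,0,36],[6,-1.4,-3.9,0,0,0,36],[7,-1.6,-3.9,0,0,0,36],[8,-1.9,-3.9,0,0,0,36],[9,-2.1,-3.9,0,0,0,36]])

```text
clock: 22.75
tcp_pos: [477.5, 63.7, 163.1]
ee_rot: [[-0.188, -0.982, 0.0], [-0.982, 0.188, -0.001], [0.001, -0.0, -1.0]]
contact_force: [0.7, 0.9, 0.6]
grip_width: 0.455
```

>>> play_rows(moves=[[1,-0.3,0,0,0,0,36],[2,-0.6,0,0,0,0,36],[3,-1,0,0,0,0,36],[4,-1.3,0,0,0,0,36],[5,-1.7,0,0,0,0,36],[6,-2,0,0,0,0,36],[7,-2.4,0,0,0,0,36],[8,-2.7,0,0,0,0,36],[9,-3,0,0,0,0,36],[10,-3.4,0,0,0,0,36],[10.8,-3.6,0,0,0,0,36]])

```text
clock: 23.67
tcp_pos: [538.0, -388.2, 163.0]
ee_rot: [[-0.189, -0.982, -0.001], [-0.982, 0.189, -0.001], [0.001, 0.0, -1.0]]
contact_force: [1.4, 0.0, -0.5]
grip_width: 0.455
```

```bash
python3 - <<'E'
from h import *
rel(539.1,-422.6,80,4.529)
E
```

```text
clock 23.67 [ 538.  -388.2  163. ] units [ 0.84 -0.19  2.07] rot [ 0.    -0.001 -0.006] q6 -2.01
```

>>> play_rows(moves=[[0.84,-0.19,0,0,0,0,36],[0.84,-0.19,0.5,0,0,0,36],[0.84,-0.19,1.3,0,0,0,36],[0.84,-0.19,2.07,0,0,0,36],[0.84,-0.19,2.07,0,0,0,36],[0.84,-0.19,2.07,0,0,0,36]])

```text
clock: 24.17
tcp_pos: [537.7, -419.5, 78.6]
ee_rot: [[-0.188, -0.982, -0.005], [-0.982, 0.188, 0.002], [-0.001, 0.005, -1.0]]
contact_force: [-0.1, -0.3, 0.2]
grip_width: 0.458
```

```bash
python3 - <<'E'
from h import *
k,im=shot("wrist","w12"); rel(539.1,-422.6,22.4,4.529)
p=np.array(get_obs()["tcp_pos"])
print("exp rim ctr",proj(k,[p[0],p[1],p[2]+27]),"d4",proj(k,[539.1,-422.6,14]))
E
```

```text
clock 24.22 [ 538.9 -420.3   81. ] units [ 0.05 -0.02  1.46] rot [ 0.001 -0.001 -0.006] q6 -2.04
exp rim ctr [317.73277738 353.22834933] d4 [317.30938736 251.62537682]
```

View pics/w12.png

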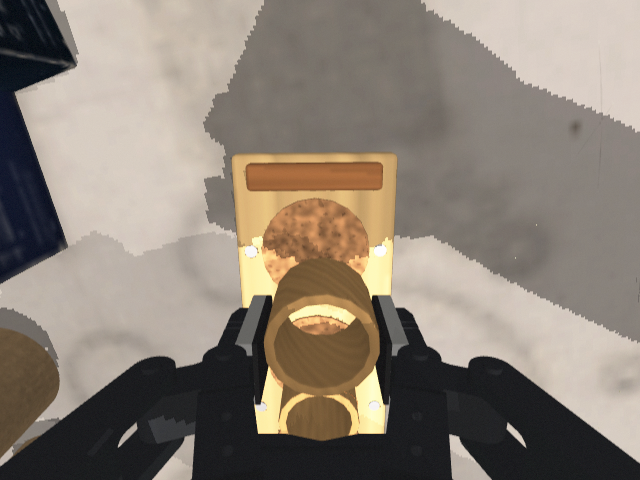

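Disc_4's centre is at (316,250), as predicted. The held rim at (322,345) is about 3 mm forward of the jaw centre, so no further advance is needed. Lower and release.

>>> play_rows(moves=[[0,-0.04,0.5,0,0,0,36],[0,-0.04,1.0,0,0,0,36],[0,-0.04,1.3,0,0,0,36],[0,-0.04,1.46,0,0,0,36],[0,-0.04,1.46,0,0,0,36],[0,-0.04,1.46,0,0,0,36],[0,-0.04,1.46,0,0,0,60],[0,-0.04,1.46,0,0,0,60],[0,-0.04,1.46,0,0,0,60],[0,-0.04,0.7,0,0,0,60],[0,-0.04,-0.3,0,0,0,70],[0,-0.04,-1.3,0,0,0,70]])

```text
clock: 25.22
tcp_pos: [539.7, -420.0, 132.4]
ee_rot: [[-0.188, -0.982, -0.003], [-0.982, 0.188, 0.001], [-0.0, 0.003, -1.0]]
contact_force: [1.7, -1.0, -0.7]
grip_width: 0.823
```

>>> play_rows(moves=[[-1,0,-1,0,0,0,70],[-2,0,-2,0,0,0,70],[-3,0,-3,0,0,0,70],[-4,0,-3.8,0,0,0,70],[-5,0,-3.8,0,0,0,70],[-5,0,-3.8,0,0,0,70],[-5,0,-3.8,0,0,0,70],[-5,0,-3.8,0,0,0,70]])

```text
clock: 25.88
tcp_pos: [579.3, -222.1, 286.2]
ee_rot: [[-0.184, -0.983, 0.002], [-0.983, 0.184, -0.002], [0.002, -0.003, -1.0]]
contact_force: [0.4, -0.3, 0.6]
grip_width: 0.82
```

```bash
python3 - <<'E'
from h import *
rel(539.1,-422.6,22.4,4.529)
k,im=shot("wrist","w13"); 
P={80:(577.6,-216.1),65:(564.8,-284.9),50:(552,-353.8),35:(539.1,-422.6)}
m=im.copy()
for h,(x,y) in P.items():
    g=proj(k,[x,y,14+h]); print(h,g.round()); 
    t=np.linspace(0,2*np.pi,40)
    for z,r,c in((14+h,20,(255,0,0)),(14,30,(0,0,255))):
        cv2.polylines(m,[np.array([proj(k,[x+r*np.cos(a),y+r*np.sin(a),z]) for a in t],np.int32)],True,c,1)
g=proj(k,[403,-198,35]);cv2.circle(m,tuple(int(i) for i in g),5,(255,0,255),-1);cv2.imwrite("pics/w13o.png",m)
E
```

```text
clock 25.88 [ 579.3 -222.1  286.2] units [5.1  0.08 6.6 ] rot [-0.003 -0.002 -0.002] q6 -1.75
80 [325. 212.]
65 [325. 128.]
50 [325.  40.]
35 [325. -51.]
```

View pics/w13o.png

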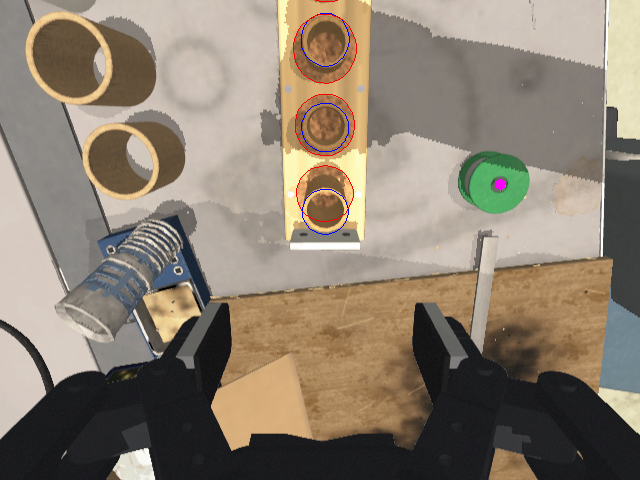

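Tubes 80, 65 and 50 match their predicted outlines within about 2 mm, and the reel is where it was. I'll shift the camera to check tube_35 numerically, since I've used all 16 pictures.

>>> play_rows(moves=[[1,0,0,0,0,0,70],[2,0,0,0,0,0,70],[3,0,0,0,0,0,70],[3.7,0,0,0,0,0,70],[3.7,0,0,0,0,0,70],[3.7,0,0,0,0,0,70],[3.7,0,0,0,0,0,70],[3.7,0,0,0,0,0,70]])

```text
clock: 26.6
tcp_pos: [550.3, -369.1, 283.6]
ee_rot: [[-0.188, -0.982, -0.002], [-0.982, 0.188, -0.0], [0.001, 0.002, -1.0]]
contact_force: [-0.4, 0.5, 0.5]
grip_width: 0.816
```

```bash
python3 - <<'E'
from h import *
k,im=shot("wrist","w14"); hsv=cv2.cvtColor(im,cv2.COLOR_BGR2HSV)
P={80:(577.6,-216.1),65:(564.8,-284.9),50:(552,-353.8),35:(539.1,-422.6)}
gray=cv2.cvtColor(im,cv2.COLOR_BGR2GRAY)
for h,(x,y) in P.items():
    g=proj(k,[x,y,14+h]); r=np.linalg.norm(proj(k,[x+20,y,14+h])-g); print(h,g.round(1),r.round(1))
    u,v=g.astype(int)
    if v<30: continue
    a=gray[v-35:v+35,u-35:u+35]
    c=cv2.HoughCircles(cv2.GaussianBlur(a,(3,3),0),cv2.HOUGH_GRADIENT,1,5,param1=100,param2=12,minRadius=int(r-2),maxRadius=int(r+2))
    if c is not None:
        for q in c[0][:2]: print("  circle",q.round(1),(ray(k,q[0]+u-35,q[1]+v-35,14+h)-[x,y,14+h]).round(1))
# side view: tube silhouettes on board
s=cal("side");im=shot("side","side1")[1]; go(0,0,0)
hs=cv2.cvtColor(im,cv2.COLOR_BGR2HSV)
gm=cv2.inRange(hs,(60,80,40),(90,255,255))[285:318,280:312]; ys,xs=np.nonzero(gm);print("reel box",xs.min()+280,xs.max()+280,ys.min()+285,ys.max()+285)
E
```

```text
80 [323.2 362.2] 20.4
  circle [34.5 37.5 21.4] [1.2 2.5 0. ]
  circle [33.5 27.5 19.2] [ 0.  -8.8  0. ]
65 [322.8 290. ] 20.8
  circle [35.5 36.5 21.4] [0.4 0.5 0. ]
  circle [37.5 30.5 19.2] [-2.6 -5.3  0. ]
50 [322.4 215.1] 21.2
  circle [34.5 29.5 22.4] [-0.2 -5.5  0. ]
  circle [35.5 38.5 22.4] [0.5 3.2 0. ]
35 [322.  137.6] 21.6
  circle [29.5 39.5 22.4] [5.7 2.5 0. ]
  circle [34.5 33.5 20.2] [ 0.1 -2.   0. ]
clock 26.70 tcp [ 550.7 -368.6  284.2] yaw -1.759 w 0.822 -> units [-6.49 15.24  7.11] az 0.00
reel box 286 307 289 314
```

All four rims sit within a few millimetres of their discs' centres, and the reel's image box has not changed. Handing in.

```bash
python3 -c "
from workcell import *
print(sign_off())"
```

```text
the job is handed in; nothing more can be done
None
```

I stood the four tubes on the cork discs in height order and handed the job in at about 27 s of the 112 s allowed. The 80 mm tube is on disc_1 by the end stop, then 65 on disc_2, 50 on disc_3 and 35 on disc_4 by the cleat.

- **Tubes 80, 65 and 50:** a wrist picture with the expected outlines drawn in showed them upright and within about 2 mm of their disc centres.
- **Tube 35:** I released it on its disc, but after that I checked it only by circle fit, because I had used all 16 pictures. The fit was noisy: its two candidates lay 2 mm and 6 mm off centre. The same check gave second candidates 5–9 mm off for 80 and 65. For tube 50 its two candidates were 3 and 5.5 mm off. All are inside the 12 mm limit.
- **Reel:** its outline in the side camera is the same as at the start. The gripper was clear of everything at hand-in.
- **What went wrong:** before picking tube 35, I had the sign of the last joint's yaw wrong. That drove it to its range limit and the tool drifted about 110 mm sideways. It hit nothing; I turned the wrist the other way and carried on.

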